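# Zero the gauge and hold the bracket blank in the measuring jig

## Task

Take the push stick from its stand and, while the gauge plunger is still free, press the readout's recessed red zero button right down with its tip. Then set the tip in the step of the blue blank, push the blank flush against the jig's fence so that it drives the plunger in, and with one diagonal push press it firmly on bed and fence together, about 10 newtons each way. Finish while still holding the stick and that push, only the stick touching the blank; leave the things lying around where they are.

Things in the scene. Friction and masses are not known exactly. Their poses are not given: they have to be found in the camera images.
- stick: Push stick, loose, 90 g, upright in the stand at first. Origin at the very end of its tip, z along it to the handle. From the tip: black ball 12 mm wide (0-12 mm), steel shaft 10 mm wide to 62 mm, black collar 38 mm wide at 62-68 mm, orange handle 22 by 22 mm square (faces along x and y) at 68-116 mm. Grip the handle; the collar stops the fingers sliding down.
- stick_tip (a point): Centre of the stick's 12 mm ball tip, 6 mm from its very end.
- stand: Fixed dark wooden block, 60 by 60 mm, 70 mm high, with an upright 18 mm through hole in its middle. The stick's shaft hangs in it, its collar on the block's top (tip 8 mm above the table); pull it straight up by over 65 mm. Origin at the centre of its underside. It and the readout may have swapped sides.
- readout: Fixed grey gauge readout, 70 (x) by 110 (y) by 30 mm, with a dark display on top. Origin at the centre of its underside, z up. The zero button lies at its x = 0, y = -30 mm, in a round well 22 mm wide.
- zero_top (a point): Centre of the red zero button's top face (moves with the button). The button is 18 mm wide; when up its top is 25 mm above the table, 5 mm below the readout's top, in a 22 mm round well.
- zero_button (a joint): How far the zero button is pressed, in m: 0 up, 0.004 fully down. A spring pushes it back; it needs 1.5 N to start and 3.5 N to be fully down. It counts as pressed from 0.003 while the stick presses it.
- jig: Fixed measuring jig: plywood board 230 (x) by 280 (y) by 12 mm carrying bed, fence and plunger. Origin at the centre of its underside; its x axis points level from the bed towards the fence, square to it, its y runs along the fence, z up. Fence, bed and plunger have the same axes. The fence stands on the side far from the robot.
- bed: White slick plastic plate on the jig's board, 180 by 260 by 6 mm, its top 18 mm above the table (friction about 0.25). Same axes as the jig.
- bed_top (a point): Point on the bed's top surface, above the jig's origin; axes as the jig.
- fence: Aluminium fence, 260 mm long, 30 mm high above the bed, low friction as the bed. Its inner face is the plane x = 0 of its own frame (x as the jig's); the blank comes from the negative side.
- fence_face (a point): Point on the inner face of the fence, halfway along it, at the height of the bed's top, 70 mm from the jig's origin; axes as the jig (x into the fence).
- plunger (a joint): Brass gauge plunger, 10 mm wide, sticking 8 mm out of the middle of the fence's inner face, 15 mm above the bed. Value: how far it is pushed in, m: 0 free, 0.008 when the blank is flush over it. Its spring pushes back with 0.75 N at 0 and 2.75 N at 0.008, driving a blank that is let go off the fence.
- block: Blue plastic bracket blank, loose, 150-300 g, 60 (x) by 110 (y) mm, lying on the bed. Origin at the centre of its underside. Its +x face (36 mm high) goes flush against the fence. Near (-x) side: a ledge 16 mm high from x = -30 to -5 mm; there an upright face rises to the 36 mm high top. Push into this inner corner, down and towards the fence, at mid length.
- block_step (a point): Middle of the blank's inner step corner: where ledge and upright face meet, halfway along the blank; 16 mm above its underside. Axes as the blank (x towards the fence side).
- block_end_l (a point): Point on the blank's fence-side face, 8 mm above its underside, 50 mm to its +y.
- block_end_r (a point): Point on the blank's fence-side face, 8 mm above its underside, 50 mm to its -y.
- rotary_tool: Bystander: grey rotary tool lying on the bench, 210 mm long, 44 mm thick. Origin under its black rear end; it runs along its +x. Leave alone.
- circuit_board: Bystander: green circuit board, 85 by 56 mm, 17 mm high at its connector. Leave alone.
- acrylic_wheel: Bystander: clear acrylic wheel, 72 mm in diameter, 14 mm high, lying flat on the near left side of the jig. Leave alone.
There are look-alikes about, which are no part of the job. Of the things that look like the stick, the smallest one is meant. Several things have the shape of the block; the one meant has the colours described above.

How it is judged:
By the outcome, as a careful person would: the job done as asked, in the order asked, and still so for the second after the job is handed in, while the arm keeps its last pose, push and grip.
It also fails if it takes over 61 s, if anything falls off the work surface, if the arm or the gripper's body presses on something with over 40 N, if the wrist force passes 120 N, or if a joint passes its speed limit or range.

## Robot

A 7-joint arm with a two-finger parallel gripper is mounted at the origin on the work surface. World frame = base frame: x ahead of the robot, y to its left, z up, the work surface at z = 0. Lengths are in m, angles in rad, forces in N, time in s.
With the tool pointing down it reaches from about 0.425 to 0.925 m from the base axis. Payload 6.8 kg.
Tool frame: the origin (TCP) lies on the front face of the gripper's body, between the roots of the fingers; the fingertips stand 73 mm ahead of it and the grasp point (between the pads) lies 54 mm ahead of it; z points along the fingers, y is the line along which they close (so a half turn about z gives the same grasp; the last joint's range is limited). The gripper opens to 85 mm and grips with 20 to 120 N. Pads are 22 mm wide; open, the fingers measure 114 mm over their backs; the gripper's body (76 mm by 85 mm) begins 54 mm behind the grasp point. The pads swing forward as they close: fully open they stand 13 mm farther back than shut.
Start: joints at [1.144, 0.477, 0.022, 1.555, -0.011, 1.109, -0.083], TCP at [0.212, -0.641, 0.304] pointing down, gripper open.
Joint ranges: [-2.96, 2.96], [-0.34, 2.1], [-1.41, 1.46], [0.24, 2.44], [-1.37, 4.51], [0.17, 1.92], [-2.96, 2.96]. Speed limits (rad/s): [2.39, 2.39, 3.14, 3.14, 3.14, 3.14, 3.14].

## Interface

Orientations are given as a unit quaternion [w, x, y, z].
In Python, from station import bot, optics gives the robot as it stands.
- The arm moves only by the tool drive_tool, never from a script. Its argument "deltas" is a list of rows, each an object with "gripper": the closure in counts, from 0 (fully open) to 255 (shut); "offset": the shift along the tool's x, y, z in units of 1000 mm (1.0 is 1000 mm), a list of three; "angular": the turn, a rotation vector about the tool's x, y, z in units of 45 degrees (1.0 is 45 degrees), a list of three. In form: [{"gripper": gripper, "offset": [dx, dy, dz], "angular": [rx, ry, rz]}, ...]. A call has 1 to 5 rows; each row is the pose to reach, as a shift and turn from the pose commanded when the call began, along the tool's axes at that moment; what a row does not reach only later rows make up. A row lasts 1/10 s, in which the tool goes at most 50 mm and 8.59 degrees, less where a joint would pass 70% of its speed; a pose out of reach is approached as far as the arm can. A call with a number of a shift or a turn outside -1 to 1 is refused whole. A call with a gripper value outside its range is refused whole. The fingers move at their own pace and stop on an object; "grip_force" is the grip in N (left out, the last holds). Time passes only in rows, so rows that repeat a pose let the fingers close. It gives the time, the measured TCP pose, the force, the opening and the grip force at its end, in the units of the state.
- bot.get_obs(): the state, without advancing time (a new reading comes with each control period).
- optics.read_camera(name): name is "scene" or "top"; returns the picture (480x640x3 uint8, blue, green, red); there is no depth.
- optics.camera_model(name): a dict with "fx", "fy", "cx", "cy" (pixels), "dist" ([k1, k2, p1, p2, k3] as OpenCV has them; the pictures are not rectified), "cam_to_world" (4x4, takes a point from camera to world coordinates). Camera axes: x right, y up, looking along -z (the intrinsics and any distortion apply to the point x, -y, -z); pixel columns grow to the right and rows downward; lengths in m; the calibration is good to about 2 mm. A picture is of the moment at which its call begins. camera_model takes no time and is no camera call.
- bot.hand_in(): hands the job in; it is judged then, once.
The state is a dict: "t": time; "q": joint angles; "joint_vel": joint speeds; "joint_torque": joint torques, N m; "eef_pos": TCP position; "tool_rot": TCP orientation; "contact_force": force on the tool from outside, world axes, zero at the start; "torque": the same for the moment, N m; "gripper_width": opening from 0.0 (shut) to 1.0 (fully open); "grasp_force": force on a finger pad.
Only numpy, scipy, OpenCV 4.12 (cv2) and the standard library are available. Lean on these libraries where they do the work, as an engineer would, in place of code of your own. Each camera call takes 0.05 s, during which the arm holds its last target. There are 200 camera calls.

## Working session

There is one attempt and no reset: what is moved stays moved. The work goes in short steps, Python scripts to look and compute and a tool call to move; the robot and the scene stay as the last step left them, time stands still between calls to the robot, and variables do not carry over. Pictures are saved under pics/ and viewed, at most 10 in all, crops included, and the job is handed in when it is done.

Besides the shell and the picture viewer there is one more tool, called after ">>>" as name(argument=value, ...), one argument or row to a line, values as JSON. drive_tool: Moves the arm, as the interface text tells. Its arguments: {"type":"object","properties":{"deltas":{"type":"array"},"grip_force":{"type":"number"}},"required":["deltas"]}

```bash
mkdir -p pics; ls; cat > h.py <<'E'
import numpy as np, cv2
from station import bot, optics
def ray(cam,px):
    m=optics.camera_model(cam);K=np.array([[m['fx'],0,m['cx']],[0,m['fy'],m['cy']],[0,0,1.]])
    u=cv2.undistortPoints(np.array([[px]],float),K,np.array(m['dist'],float))[0,0]
    T=np.array(m['cam_to_world']);return T[:3,3],T[:3,:3]@np.array([u[0],-u[1],-1.])
def onz(cam,px,z):
    o,d=ray(cam,px);return o+d*(z-o[2])/d[2]
def tri(a,pa,b,pb):
    o1,d1=ray(a,pa);o2,d2=ray(b,pb)
    s=np.linalg.lstsq(np.c_[d1,-d2],o2-o1,rcond=None)[0]
    p,q=o1+s[0]*d1,o2+s[1]*d2;return (p+q)/2,np.linalg.norm(p-q)
def proj(cam,P):
    m=optics.camera_model(cam);K=np.array([[m['fx'],0,m['cx']],[0,m['fy'],m['cy']],[0,0,1.]])
    T=np.linalg.inv(np.array(m['cam_to_world']));p=T[:3,:3]@np.array(P)+T[:3,3]
    return cv2.projectPoints(np.array([[p[0],-p[1],-p[2]]]),np.zeros(3),np.zeros(3),K,np.array(m['dist'],float))[0].ravel()
E
python3 - <<'E'
from h import *
for c in('scene','top'):
    cv2.imwrite(f'pics/{c}0.png',optics.read_camera(c))
    print(np.round(optics.camera_model(c)['cam_to_world'],3).tolist())
print(bot.get_obs())
E
```

```text
pics
[[0.468, -0.608, 0.641, 1.118], [0.883, 0.339, -0.324, -0.346], [-0.02, 0.718, 0.696, 0.695], [0.0, 0.0, 0.0, 1.0]]
[[-0.025, 0.995, -0.095, 0.452], [-1.0, -0.024, 0.014, -0.044], [0.012, 0.096, 0.995, 0.96], [0.0, 0.0, 0.0, 1.0]]
{'t': 0.1, 'q': array([ 1.14391018,  0.47771845,  0.02236995,  1.55636687, -0.0115067 ,
        1.10928061, -0.08312314]), 'joint_vel': array([-1.86080803e-03, -2.25104778e-03,  1.16928904e-03, -3.46200778e-03,
       -1.47168904e-04, -3.87247608e-04, -6.72596639e-05]), 'joint_torque': array([ 4.87811878e-03, -5.97759068e+01,  1.61388528e+00, -2.81955171e+01,
        1.28730552e-02,  5.03711693e-03, -3.11582892e-05]), 'eef_pos': array([ 0.21140743, -0.64060068,  0.30301664]), 'tool_rot': array([-7.99541651e-04,  9.87325882e-01,  1.58703893e-01, -1.92443403e-04]), 'contact_force': array([-0.55770721, -0.67267693, -0.12507143]), 'torque': array([ 0.0119793 ,  0.02468854, -0.0205528 ]), 'grasp_force': 0.0, 'gripper_width': 1.001714355321316}
```

View pics/scene0.png

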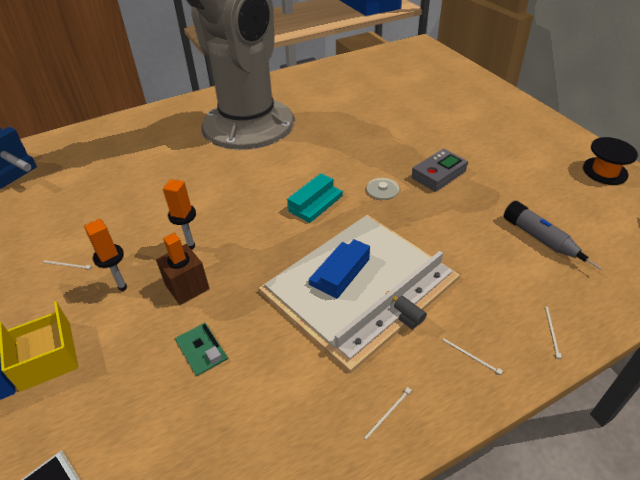

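View pics/top0.png

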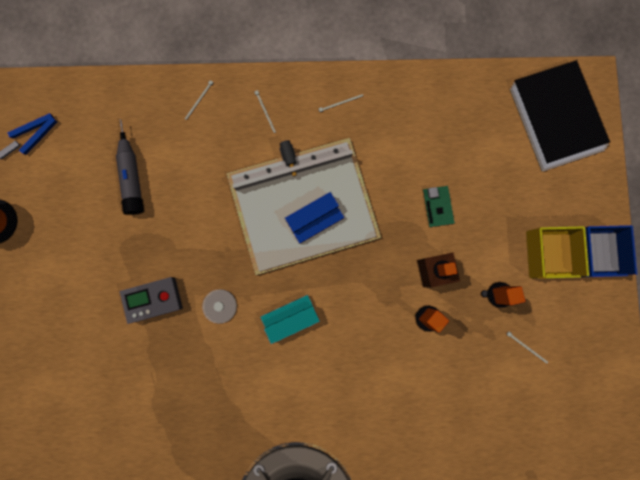

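The scene view shows three orange-handled sticks. In the top and scene pictures they are at (446,268)/(175,250) in the stand, (433,319)/(178,195), and (508,295)/(100,240). The smallest is the one in the stand, so I choose that one. Two things have the block's shape: the blue blank on the bed at top (315,218) and a teal one at (290,319). I choose the blue one. The readout is at top (151,300) and its red button at (163,297). I'll check the choice in a close crop and measure.

```bash
python3 - <<'E'
from h import *
t=cv2.imread('pics/top0.png');s=cv2.imread('pics/scene0.png')
a=cv2.resize(t[135:280,220:390],None,fx=3,fy=3,interpolation=3)
b=cv2.resize(t[245:300,405:475],None,fx=4,fy=4,interpolation=3)
c=cv2.resize(s[220:310,140:220],None,fx=3,fy=3,interpolation=3)
im=np.zeros((580,800,3),np.uint8)
im[:435,:510]=a;im[:220,515:795]=b;im[225:495,515:755]=c
cv2.imwrite('pics/crop.png',im)
def comp(im,lo,hi,roi):
    x0,y0,x1,y1=roi;h=cv2.cvtColor(im[y0:y1,x0:x1],cv2.COLOR_BGR2HSV)
    m=cv2.inRange(h,lo,hi);cs,_=cv2.findContours(m,0,2);k=max(cs,key=cv2.contourArea)
    M=cv2.moments(k);r=cv2.minAreaRect(k)
    return np.array([M['m10']/M['m00']+x0,M['m01']/M['m00']+y0]),cv2.contourArea(k),cv2.boxPoints(r)+[x0,y0]
red=comp(t,(0,150,60),(8,255,255),(155,285,175,310));reds=comp(s,(0,150,60),(8,255,255),(420,160,445,180))
print('button',red[:2],reds[:2],onz('top',red[0],.025),onz('scene',reds[0],.025),tri('top',red[0],'scene',reds[0]))
bl=comp(t,(105,120,40),(130,255,255),(275,185,355,250))
print('block',bl, [onz('top',p,.04).round(4).tolist() for p in bl[2]])
bd=comp(t,(0,0,120),(180,70,255),(225,130,390,280)); print('bed',bd[2].round(1).tolist(),[onz('top',p,.018).round(4).tolist() for p in bd[2]])
ho=comp(t,(5,150,60),(14,255,255),(430,255,465,285));hs=comp(s,(5,150,60),(14,255,255),(155,225,195,265))
print('handle',ho,hs,[onz('top',p,.124).round(4).tolist() for p in ho[2]])
E
```

```text
button (array([163.70666667, 295.67666667]), 50.0) (array([431.36111111, 170.59259259]), 18.0) [0.43359425 0.26392182 0.025     ] [0.4274756  0.26804287 0.025     ] (array([0.43382837, 0.26209371, 0.0312094 ]), np.float64(0.000474551505890333))
block (array([314.36689895, 217.26329849]), 1435.0, array([[284.7380619 , 217.61265564],
       [330.07213974, 191.4583807 ],
       [344.63928986, 216.70810699],
       [299.30521011, 242.86238098]])) [[0.5892, 0.0086, 0.04], [0.6424, -0.0875, 0.04], [0.5882, -0.1164, 0.04], [0.5356, -0.0206, 0.04]]
bed [[234.8, 191.4], [352.4, 156.3], [376.1, 236.1], [258.6, 271.1]] [[0.6519, 0.1159, 0.018], [0.7232, -0.139, 0.018], [0.5481, -0.184, 0.018], [0.4799, 0.0672, 0.018]]
handle (array([449.2346723 , 267.80267794]), 236.5, array([[435.13382721, 267.97397995],
       [453.25650406, 254.03345728],
       [463.81412506, 267.75836372],
       [445.69144821, 281.69888687]])) (array([177.03245943, 249.39575531]), 534.0, array([[155.83783913, 259.97297668],
       [160.72973061, 230.62162256],
       [198.51351929, 236.91891861],
       [193.62162781, 266.2702713 ]])) [[0.4743, -0.2773, 0.124], [0.4997, -0.313, 0.124], [0.4733, -0.3315, 0.124], [0.4481, -0.2959, 0.124]]
```

View pics/crop.png

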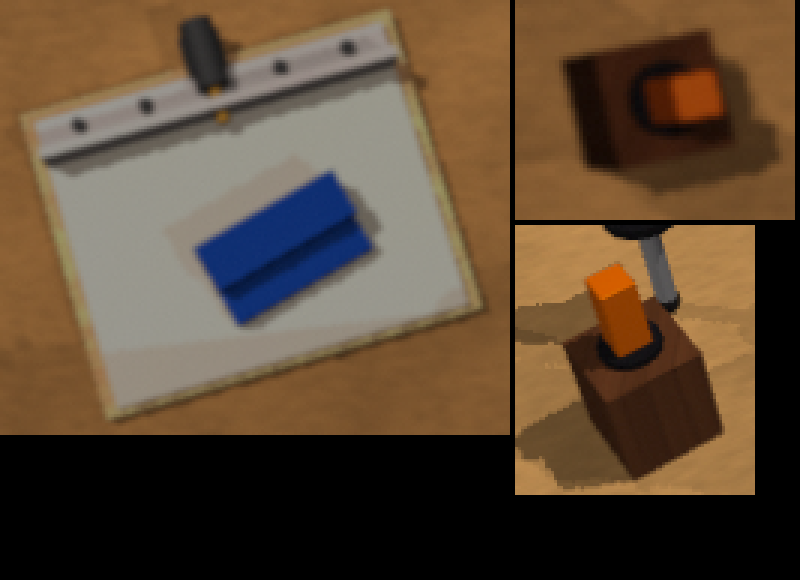

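The crop confirms it: the small orange handle sits in the brown stand at top (446,268), and the blue stepped blank lies on the bed with its dark upright strip facing the robot. The brass plunger is at about top (294,174). Next I'll cast the corners onto planes at their heights.

```bash
python3 - <<'E'
from h import *
T=lambda x,y:(220+x/3-.33,135+y/3-.33)
S=lambda x,y:(405+(x-515)/4-.4,245+y/4-.4)
def pr(n,pts,z): 
    P=np.array([onz('top',p,z) for p in pts]);print(n,P[:,:2].round(4).tolist(),'c',P[:,:2].mean(0).round(4));return P
def yaw(a,b): return np.degrees(np.arctan2(*(b-a)[1::-1])).round(1)
P=pr('handle',[S(672,72),S(718,69),S(725,119),S(677,123)],.124);print(yaw(P[3],P[0]),yaw(P[2],P[1]),yaw(P[1],P[0]))
P=pr('standtop',[S(562,60),S(710,32),S(735,140),S(586,168)],.07)
P=pr('board',[T(20,113),T(388,10),T(485,308),T(108,420)],.012);print(yaw(P[1],P[0]),yaw(P[2],P[3]),yaw(P[3],P[0]),yaw(P[2],P[1]))
P=pr('fencefoot',[T(47,166),T(398,64)],.018);print(yaw(P[1],P[0]))
pr('plungertip',[T(222,119)],.033)
P=pr('blocktop',[T(196,248),T(332,172),T(356,212),T(223,288)],.054);print(yaw(P[1],P[0]),yaw(P[2],P[3]))
P=pr('ledge',[T(373,245),T(240,326)],.034);print(yaw(P[0],P[1]))
t=cv2.imread('pics/top0.png');h=cv2.cvtColor(t[270:330,110:195],cv2.COLOR_BGR2HSV)
m=cv2.morphologyEx(cv2.inRange(h,(0,0,0),(180,110,255)),cv2.MORPH_OPEN,np.ones((3,3)));k=max(cv2.findContours(m,0,2)[0],key=cv2.contourArea)
b=cv2.boxPoints(cv2.minAreaRect(k))+[110,270];P=pr('readout',b,.03);print(b.round(1).tolist())
# handle via scene
s=cv2.imread('pics/scene0.png');C=lambda x,y:(140+(x-515)/3-.33,220+(y-225)/3-.33)
P=np.array([onz('scene',C(*p),.124) for p in[(586,277),(614,263),(634,278),(607,297)]]);print('handle scene',P[:,:2].round(4).tolist(),P.mean(0))
E
```

```text
handle [[0.484, -0.2943], [0.4849, -0.3161], [0.4613, -0.3181], [0.46, -0.2954]] c [ 0.4725 -0.306 ]
2.6 4.9 92.3
standtop [[0.4935, -0.2553], [0.5057, -0.3306], [0.4513, -0.3402], [0.4393, -0.2648]] c [ 0.4725 -0.2978]
board [[0.6955, 0.1349], [0.7662, -0.1336], [0.5458, -0.196], [0.4727, 0.0741]] c [ 0.62   -0.0301]
104.7 105.1 15.3 15.8
fencefoot [[0.6548, 0.1147], [0.7239, -0.139]] c [ 0.6894 -0.0121]
105.2
plungertip [[0.6825, -0.0116]] c [ 0.6825 -0.0116]
blocktop [[0.5877, 0.0073], [0.6384, -0.0873], [0.6101, -0.103], [0.5597, -0.0106]] c [ 0.5989 -0.0484]
118.2 118.6
ledge [[0.5899, -0.1156], [0.5352, -0.0212]] c [ 0.5625 -0.0684]
120.1
readout [[0.4464, 0.3566], [0.4749, 0.2421], [0.4056, 0.223], [0.3776, 0.3368]] c [0.4261 0.2897]
[[118.0, 290.6], [173.6, 275.5], [182.7, 308.9], [127.1, 324.1]]
handle scene [[0.4607, -0.3147], [0.4573, -0.2978], [0.4747, -0.2913], [0.482, -0.3086]] [ 0.46867964 -0.3031092   0.124     ]
```

```bash
cat >> h.py <<'E'
from scipy.spatial.transform import Rotation as R
def need(p,Rt=None):
    o=bot.get_obs();q=o['tool_rot'];r=R.from_quat([q[1],q[2],q[3],q[0]])
    d=r.inv().apply(np.array(p)-o['eef_pos']);w=np.zeros(3) if Rt is None else (r.inv()*Rt).as_rotvec()/np.radians(45)
    print('offset',d.round(4).tolist(),'angular',w.round(3).tolist(),'t',o['t'],'F',o['contact_force'].round(2),'w',round(o['gripper_width'],3))
def down(yaw,tilt=0):
    # tool x along heading yaw; tilt leans fingers forward along heading by tilt deg
    a,t=np.radians(yaw),np.radians(tilt);h=np.array([np.cos(a),np.sin(a),0]);u=np.array([0,0,1.])
    z=np.sin(t)*h-np.cos(t)*u;x=np.cos(t)*h+np.sin(t)*u;return R.from_matrix(np.c_[x,np.cross(z,x),z])
E
python3 -c "
from h import *
need([.471,-.3045,.25],down(6))"
```

```text
offset [0.3519, -0.2377, 0.0534] angular [-0.002, 0.0, 0.273] t 0.1 F [-0.56 -0.67 -0.13] w 1.002
```

>>> drive_tool(
  deltas=[
    {"gripper": 90,"offset": [0.0406,-0.0276,0.006],"angular": [0,0,0.06]},
    {"gripper": 90,"offset": [0.0812,-0.0552,0.012],"angular": [0,0,0.12]},
    {"gripper": 90,"offset": [0.122,-0.0828,0.018],"angular": [0,0,0.18]},
    {"gripper": 90,"offset": [0.1624,-0.11,0.024],"angular": [0,0,0.24]},
    {"gripper": 90,"offset": [0.2,-0.136,0.03],"angular": [0,0,0.267]},
  ],
)

```text
t: 0.6
eef_pos: [0.36, -0.447, 0.2734]
tool_rot: [-0.0, 0.999, 0.054, -0.0]
contact_force: [0.1, 0.5, -0.3]
gripper_width: 0.64
grasp_force: 0.0
```

```bash
python3 -c "
from h import *
need([.471,-.3045,.22],down(6))"
```

```text
offset [0.1258, -0.1296, 0.0535] angular [-0.001, 0.0, 0.004] t 0.6 F [ 0.09  0.46 -0.27] w 0.64
```

>>> drive_tool(
  deltas=[
    {"gripper": 90,"offset": [0.03,-0.031,0.012],"angular": [0,0,0]},
    {"gripper": 90,"offset": [0.06,-0.062,0.024],"angular": [0,0,0]},
    {"gripper": 90,"offset": [0.09,-0.093,0.036],"angular": [0,0,0]},
    {"gripper": 90,"offset": [0.1258,-0.1296,0.0535],"angular": [0,0,0]},
    {"gripper": 90,"offset": [0.1258,-0.1296,0.0535],"angular": [0,0,0]},
  ],
)

```text
t: 1.1
eef_pos: [0.4732, -0.2995, 0.2184]
tool_rot: [-0.002, 0.998, 0.06, -0.0]
contact_force: [-0.2, 0.5, -0.1]
gripper_width: 0.646
grasp_force: 0.0
```

```bash
python3 - <<'E'
from h import *
need([.471,-.3045,.154],down(6))
s=optics.read_camera('scene');t=optics.read_camera('top')
im=np.zeros((450,800,3),np.uint8)
im[:,:400]=cv2.resize(s[160:310,100:233],(400,450),interpolation=3);im[:,400:]=cv2.resize(t[210:345,390:510],(400,450),interpolation=3)
cv2.imwrite('pics/pre.png',im)
E
```

```text
offset [-0.0028, 0.005, 0.0644] angular [-0.006, 0.0, 0.018] t 1.1 F [-0.18  0.52 -0.13] w 0.646
```

View pics/pre.png

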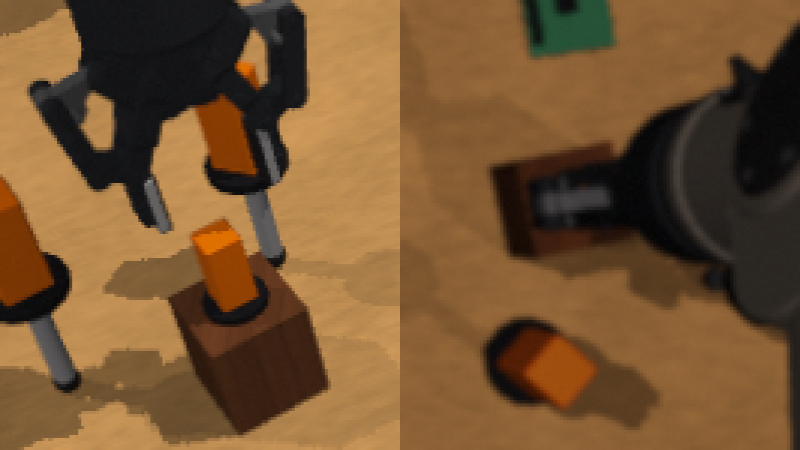

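The view shows the pads at crop (158,205) and (268,160), straddling the small orange handle at (222,240) just below them, with the look-alikes clear. I'll descend and grip.

>>> drive_tool(
  deltas=[
    {"gripper": 90,"offset": [-0.0028,0.005,0.03],"angular": [0,0,0]},
    {"gripper": 90,"offset": [-0.0028,0.005,0.06],"angular": [0,0,0]},
    {"gripper": 90,"offset": [-0.0028,0.005,0.0645],"angular": [0,0,0]},
    {"gripper": 90,"offset": [-0.0028,0.005,0.0645],"angular": [0,0,0]},
    {"gripper": 255,"offset": [-0.0028,0.005,0.0645],"angular": [0,0,0]},
  ],
  grip_force=60,
)

```text
t: 1.7
eef_pos: [0.4679, -0.313, 0.1573]
tool_rot: [0.001, 0.999, 0.054, 0.001]
contact_force: [-0.6, 0.1, 0.7]
gripper_width: 0.494
grasp_force: 0.0
```

>>> drive_tool(
  deltas=[
    {"gripper": 255,"offset": [0,0,0],"angular": [0,0,0]},
    {"gripper": 255,"offset": [0,0,0],"angular": [0,0,0]},
    {"gripper": 255,"offset": [0,0,0],"angular": [0,0,0]},
    {"gripper": 255,"offset": [0,0,0],"angular": [0,0,0]},
  ],
  grip_force=100,
)

```text
t: 2.1
eef_pos: [0.4682, -0.3108, 0.1576]
tool_rot: [-0.0, 0.998, 0.055, 0.001]
contact_force: [-2.5, 5.0, 7.4]
gripper_width: 0.245
grasp_force: 97.3
```

>>> drive_tool(
  deltas=[
    {"gripper": 255,"offset": [0,0,-0.02],"angular": [0,0,0]},
    {"gripper": 255,"offset": [0,0,-0.045],"angular": [0,0,0]},
    {"gripper": 255,"offset": [0,0,-0.07],"angular": [0,0,0]},
    {"gripper": 255,"offset": [0,0,-0.1],"angular": [0,0,0]},
    {"gripper": 255,"offset": [0,0,-0.1],"angular": [0,0,0]},
  ],
)

```text
t: 2.6
eef_pos: [0.4696, -0.3131, 0.261]
tool_rot: [0.002, 0.999, 0.054, 0.004]
contact_force: [-0.4, -0.2, -0.1]
gripper_width: 0.248
grasp_force: 98.0
```

>>> drive_tool(
  deltas=[
    {"gripper": 255,"offset": [0,0,0],"angular": [0,0,0]},
    {"gripper": 255,"offset": [0,0,0],"angular": [0,0,0]},
  ],
)

```text
t: 2.8
eef_pos: [0.467, -0.3117, 0.2553]
tool_rot: [-0.0, 0.999, 0.055, -0.0]
contact_force: [0.3, -0.0, -1.7]
gripper_width: 0.242
grasp_force: 98.0
```

```bash
python3 - <<'E'
from h import *
o=bot.get_obs();print(o['eef_pos'],o['tool_rot'],o['contact_force'],o['grasp_force'])
s=optics.read_camera('scene')
p=o['eef_pos'];u,v=proj('scene',p-[0,0,.146]).round().astype(int);print('pred tip centre',proj('scene',p-[0,0,.14]),'top end',proj('scene',p-[0,0,.03]))
x0,y0=u-60,max(v-110,0);print(x0,y0)
cv2.imwrite('pics/lift.png',cv2.resize(s[y0:v+40,x0:u+60],None,fx=4,fy=4,interpolation=3)[:600,:800])
need([.4335,.262,.30],down(6))
E
```

```text
[ 0.46704855 -0.31166407  0.25534247] [-2.67946173e-04  9.98512127e-01  5.45273756e-02 -4.75010797e-04] [ 0.27283873 -0.00968343 -1.68422805] 98.03133130073547
pred tip centre [167.36497355 242.44843089] top end [150.28615338 190.64106923]
108 135
offset [0.0292, -0.5739, -0.0445] angular [-0.001, 0.002, 0.006] t 2.85 F [ 0.23  0.11 -0.54] w 0.245
```

View pics/lift.png

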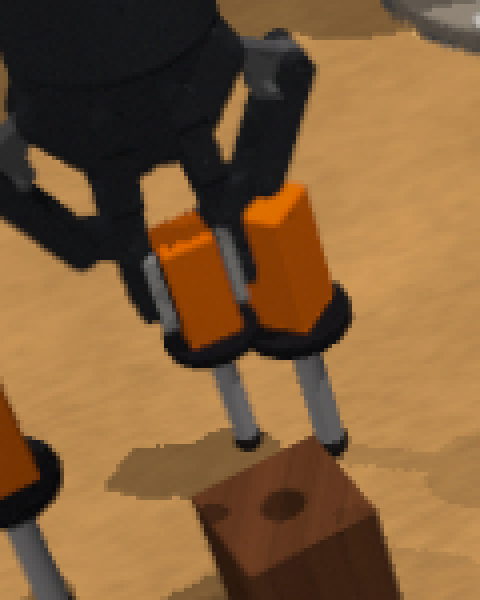

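The picture shows the stick held straight and clear of the stand, its tip at scene pixel (170,245) within 3 px of the prediction. Now on to the readout.

>>> drive_tool(
  deltas=[
    {"gripper": 255,"offset": [0.012,-0.047,-0.01],"angular": [0,0,0]},
    {"gripper": 255,"offset": [0.024,-0.094,-0.02],"angular": [0,0,0]},
    {"gripper": 255,"offset": [0.036,-0.141,-0.03],"angular": [0,0,0]},
    {"gripper": 255,"offset": [0.048,-0.188,-0.035],"angular": [0,0,0]},
    {"gripper": 255,"offset": [0.059,-0.235,-0.035],"angular": [0,0,0]},
  ],
)

```text
t: 3.35
eef_pos: [0.5007, -0.07, 0.2909]
tool_rot: [0.0, 0.999, 0.054, 0.0]
contact_force: [0.7, 0.4, -1.0]
gripper_width: 0.242
grasp_force: 98.2
```

>>> drive_tool(
  deltas=[
    {"gripper": 255,"offset": [0.0,-0.048,0],"angular": [0,0,0]},
    {"gripper": 255,"offset": [-0.006,-0.097,0],"angular": [0,0,0]},
    {"gripper": 255,"offset": [-0.012,-0.146,0],"angular": [0,0,0]},
    {"gripper": 255,"offset": [-0.018,-0.194,0],"angular": [0,0,0]},
    {"gripper": 255,"offset": [-0.022,-0.242,0],"angular": [0,0,0]},
  ],
)

```text
t: 3.85
eef_pos: [0.4511, 0.1678, 0.2901]
tool_rot: [0.0, 0.999, 0.054, -0.001]
contact_force: [1.8, 0.4, -1.1]
gripper_width: 0.247
grasp_force: 98.2
```

>>> drive_tool(
  deltas=[
    {"gripper": 255,"offset": [-0.005,-0.045,0.0],"angular": [0,0,0]},
    {"gripper": 255,"offset": [-0.008,-0.092,0.03],"angular": [0,0,0]},
    {"gripper": 255,"offset": [-0.008,-0.092,0.06],"angular": [0,0,0]},
    {"gripper": 255,"offset": [-0.008,-0.092,0.06],"angular": [0,0,0]},
    {"gripper": 255,"offset": [-0.008,-0.092,0.06],"angular": [0,0,0]},
  ],
)

```text
t: 4.35
eef_pos: [0.4342, 0.2559, 0.2302]
tool_rot: [0.001, 0.999, 0.054, -0.001]
contact_force: [1.1, 0.1, -0.6]
gripper_width: 0.242
grasp_force: 98.1
```

```bash
python3 - <<'E'
from h import *
need([.4335,.262,.195],down(6))
o=bot.get_obs();print(o['eef_pos'],o['torque'])
need([.4335,.262,.195],down(6))
for c in('scene','top'):
    s=optics.read_camera(c);cv2.imwrite(f'pics/{c}1.png',s)
    print(c,proj(c,o['eef_pos']-[0,0,.1436]),proj(c,[.4335,.262,.025]))
s=cv2.imread('pics/scene1.png');cv2.imwrite('pics/btn.png',cv2.resize(s[90:210,390:490],None,fx=5,fy=5,interpolation=3))
E
```

```text
offset [0.0001, -0.0062, 0.0352] angular [0.002, 0.003, 0.005] t 4.35 F [ 1.07  0.08 -0.6 ] w 0.242
[0.43417643 0.25590931 0.23016031] [ 0.05133974 -0.02919797  0.02712665]
offset [0.0001, -0.0062, 0.0352] angular [0.002, 0.003, 0.005] t 4.35 F [ 1.07  0.08 -0.6 ] w 0.242
scene [432.16129487 150.31202111] [430.78314348 172.83786426]
top [157.36047546 296.15476804] [164.63374318 295.69882971]
```

View pics/btn.png

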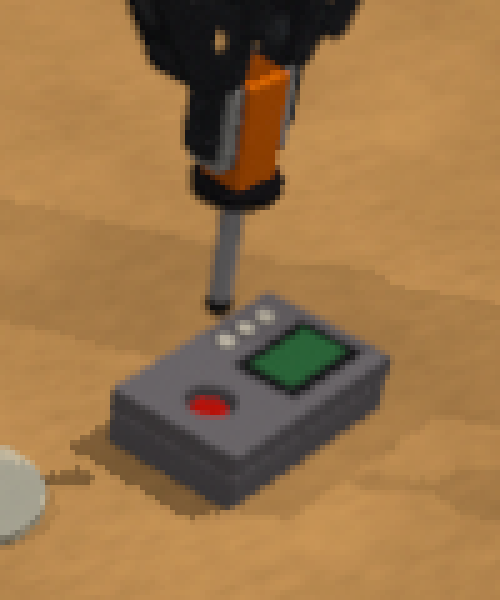

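The tip is at scene (433.5,150.5), and the button sits clearly in its well at (432,170.6). Relative to the tip, the button is about 3 mm further from the camera than calculated, so I'll aim for (0.4315, 0.2635).

>>> drive_tool(
  deltas=[
    {"gripper": 255,"offset": [-0.002,-0.008,0.0],"angular": [0,0,0]},
    {"gripper": 255,"offset": [-0.002,-0.008,0.03],"angular": [0,0,0]},
    {"gripper": 255,"offset": [-0.002,-0.008,0.047],"angular": [0,0,0]},
    {"gripper": 255,"offset": [-0.002,-0.008,0.047],"angular": [0,0,0]},
    {"gripper": 255,"offset": [-0.002,-0.008,0.047],"angular": [0,0,0]},
  ],
)

```text
t: 4.95
eef_pos: [0.432, 0.2649, 0.1848]
tool_rot: [-0.0, 0.999, 0.054, 0.0]
contact_force: [0.6, 1.2, -0.2]
gripper_width: 0.241
grasp_force: 98.1
```

>>> drive_tool(
  deltas=[
    {"gripper": 255,"offset": [0,0,0.004],"angular": [0,0,0]},
    {"gripper": 255,"offset": [0,0,0.006],"angular": [0,0,0]},
    {"gripper": 255,"offset": [0,0,0.006],"angular": [0,0,0]},
  ],
)

```text
t: 5.25
eef_pos: [0.4317, 0.2646, 0.1782]
tool_rot: [-0.0, 0.999, 0.054, 0.0]
contact_force: [-0.2, -0.9, -0.9]
gripper_width: 0.245
grasp_force: 98.1
```

>>> drive_tool(
  deltas=[
    {"gripper": 255,"offset": [0,0,0.003],"angular": [0,0,0]},
    {"gripper": 255,"offset": [0,0,0.006],"angular": [0,0,0]},
    {"gripper": 255,"offset": [0,0,0.006],"angular": [0,0,0]},
  ],
)

```text
t: 5.55
eef_pos: [0.4319, 0.2648, 0.1719]
tool_rot: [-0.0, 0.999, 0.055, 0.0]
contact_force: [0.7, -0.3, 1.3]
gripper_width: 0.249
grasp_force: 98.3
```

```bash
python3 - <<'E'
from h import *
o=bot.get_obs();print(o['eef_pos'],o['contact_force'])
s=optics.read_camera('scene');cv2.imwrite('pics/btn2.png',cv2.resize(s[110:210,390:490],None,fx=5,fy=5,interpolation=3))
E
```

```text
[0.43186281 0.26480047 0.17186605] [ 0.67053335 -0.28056197  1.31254788]
```

View pics/btn2.png

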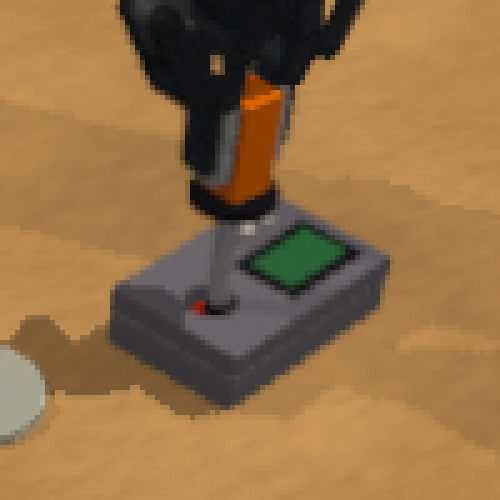

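The tip is in the well, at about crop (221,305), with red still visible at its left (199,307), and the force is starting to rise. I'll press on down.

>>> drive_tool(
  deltas=[
    {"gripper": 255,"offset": [0,0.001,0.003],"angular": [0,0,0]},
    {"gripper": 255,"offset": [0,0.001,0.006],"angular": [0,0,0]},
    {"gripper": 255,"offset": [0,0.001,0.006],"angular": [0,0,0]},
    {"gripper": 255,"offset": [0,0.001,0.006],"angular": [0,0,0]},
  ],
)

```text
t: 6.0
eef_pos: [0.4324, 0.2648, 0.1689]
tool_rot: [-0.0, 0.999, 0.055, 0.001]
contact_force: [-6.0, -3.3, 31.0]
gripper_width: 0.244
grasp_force: 102.3
```

>>> drive_tool(
  deltas=[
    {"gripper": 255,"offset": [0,0,-0.02],"angular": [0,0,0]},
    {"gripper": 255,"offset": [0,0,-0.06],"angular": [0,0,0]},
    {"gripper": 255,"offset": [0.03,0.03,-0.1],"angular": [0,0,0]},
    {"gripper": 255,"offset": [0.04,0.07,-0.12],"angular": [0,0,0]},
    {"gripper": 255,"offset": [0.04,0.1,-0.12],"angular": [0,0,0]},
  ],
)

```text
t: 6.5
eef_pos: [0.4854, 0.1672, 0.2891]
tool_rot: [-0.001, 0.999, 0.054, 0.003]
contact_force: [0.5, 0.3, -1.7]
gripper_width: 0.241
grasp_force: 98.2
```

```bash
cat >> h.py <<'E'
JX=np.array([.9646,.2639,0]);JY=np.array([-.2639,.9646,0]);L=.1436
def tcp(ball,Rt): return np.array(ball)-L*Rt.apply([0,0,1])
E
python3 - <<'E'
from h import *
s=np.array([.5849,-.0568,.034])
b=s-.015*JX+[0,0,.08]
for t in(30,40,45): print(tcp(b,down(15.3,t)));need(tcp(b,down(15.3,t)),down(15.3,t))
print(bot.get_obs()['q'])
E
```

```text
[ 0.50117578 -0.07970458  0.23836125]
offset [-0.0112, 0.2472, 0.0504] angular [0.052, 0.657, -0.199] t 6.5 F [ 0.5   0.34 -1.71] w 0.241
[ 0.4813982  -0.08511512  0.22400398]
offset [-0.0315, 0.2505, 0.0647] angular [0.07, 0.879, -0.195] t 6.5 F [ 0.5   0.34 -1.71] w 0.241
[ 0.47248932 -0.08755231  0.21554053]
offset [-0.0407, 0.2519, 0.0731] angular [0.079, 0.99, -0.193] t 6.5 F [ 0.5   0.34 -1.71] w 0.241
[-0.12175153  0.25196191 -0.3870347   1.93585069  0.11620244  0.96845204
 -2.02636111]
```

>>> drive_tool(
  deltas=[
    {"gripper": 255,"offset": [-0.006,0.05,0.0],"angular": [0.014,0.175,-0.04]},
    {"gripper": 255,"offset": [-0.013,0.1,0.01],"angular": [0.028,0.35,-0.08]},
    {"gripper": 255,"offset": [-0.019,0.15,0.03],"angular": [0.042,0.525,-0.12]},
    {"gripper": 255,"offset": [-0.025,0.2,0.05],"angular": [0.056,0.7,-0.16]},
    {"gripper": 255,"offset": [-0.0315,0.2495,0.0647],"angular": [0.07,0.879,-0.195]},
  ],
)

```text
t: 7.0
eef_pos: [0.4754, 0.009, 0.2465]
tool_rot: [-0.058, 0.964, 0.115, 0.231]
contact_force: [-0.9, 1.1, -0.9]
gripper_width: 0.247
grasp_force: 98.1
```

>>> drive_tool(
  deltas=[
    {"gripper": 255,"offset": [0,0,0],"angular": [0,0,0]},
    {"gripper": 255,"offset": [0,0,0],"angular": [0,0,0]},
  ],
)

```text
t: 7.2
eef_pos: [0.4776, 0.0125, 0.2481]
tool_rot: [-0.058, 0.964, 0.117, 0.231]
contact_force: [0.9, -0.1, -0.8]
gripper_width: 0.246
grasp_force: 98.1
```

```bash
python3 - <<'E'
from h import *
s=np.array([.5849,-.0568,.034]);o=bot.get_obs();q=o['tool_rot'];r=R.from_quat([q[1],q[2],q[3],q[0]])
b=s-.015*JX+[0,0,.08];need(tcp(b,down(15.3,40)),down(15.3,40));print(o['q'],o['eef_pos'],o['torque'])
tb=o['eef_pos']+L*r.apply([0,0,1]);print('ball',tb)
im=[]
for c in('scene','top'):
    g=optics.read_camera(c);cv2.imwrite(f'pics/{c}2.png',g);print(c,'ball',proj(c,tb),'step',proj(c,s))
    u,v=proj(c,s).astype(int);im.append(cv2.resize(g[v-90:v+60,u-65:u+65],(390,450),interpolation=3));print(u-65,v-90)
cv2.imwrite('pics/tilt.png',np.hstack(im))
E
```

```text
offset [-0.0271, 0.0967, 0.0067] angular [-0.054, 0.28, -0.055] t 7.2 F [ 0.92 -0.06 -0.78] w 0.246
[ 0.21067516  0.10884368 -0.3140608   2.30484092 -0.33604118  0.28307944
 -1.12224037] [0.47761488 0.01250856 0.24811069] [-0.11242582  0.52198859 -0.00392936]
ball [0.53965001 0.03643413 0.1208308 ]
scene ball [370.14021409 198.27973811] step [336.58853763 266.80667981]
271 176
top ball [267.9534358  237.62323028] step [316.13035558 219.33750966]
251 129
```

View pics/tilt.png

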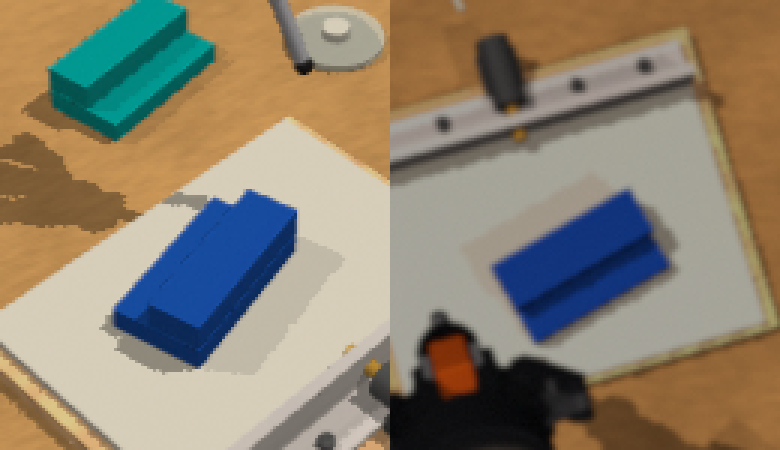

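The scene crop shows the ball tip at (372,198), within 2 px of the prediction; the blank hasn't moved, and the plunger is free. The tilt is 28° heading 21°, which is good enough. From here I'll translate only.

```bash
cat >> h.py <<'E'
def state():
    o=bot.get_obs();q=o['tool_rot'];r=R.from_quat([q[1],q[2],q[3],q[0]]);return o,r,o['eef_pos']+L*r.apply([0,0,1])
def w2t(*ds):
    o,r,b=state();print('ball',b.round(4),'F',o['contact_force'].round(2),'q',o['q'].round(2).tolist())
    for d in ds: print(np.round(d,4).tolist(),'->',r.inv().apply(d).round(4).tolist())
E
python3 - <<'E'
from h import *
w2t([.0347,-.099,0],[.0347,-.099,-.073],[0,0,-.01],JX*.01,JY*.01)
E
```

```text
ball [0.5403 0.0374 0.1214] F [ 0.29  0.08 -0.76] q [0.21, 0.11, -0.31, 2.3, -0.34, 0.28, -1.12]
[0.0347, -0.099, 0.0] -> [0.0103, 0.1044, -0.0016]
[0.0347, -0.099, -0.073] -> [-0.0234, 0.1087, 0.0631]
[0.0, 0.0, -0.01] -> [-0.0046, 0.0006, 0.0089]
[0.0096, 0.0026, 0.0] -> [0.0089, -0.0001, 0.0046]
[-0.0026, 0.0096, 0.0] -> [-0.0004, -0.01, 0.0005]
```

>>> drive_tool(
  deltas=[
    {"gripper": 255,"offset": [0.005,0.04,0],"angular": [0,0,0]},
    {"gripper": 255,"offset": [0.008,0.08,0],"angular": [0,0,0]},
    {"gripper": 255,"offset": [0.01,0.1044,-0.0016],"angular": [0,0,0]},
    {"gripper": 255,"offset": [0.01,0.1044,-0.0016],"angular": [0,0,0]},
    {"gripper": 255,"offset": [0.01,0.1044,-0.0016],"angular": [0,0,0]},
  ],
)

```text
t: 7.8
eef_pos: [0.5124, -0.0863, 0.2481]
tool_rot: [-0.059, 0.964, 0.117, 0.231]
contact_force: [-0.3, 1.0, -1.0]
gripper_width: 0.249
grasp_force: 98.1
```

```bash
python3 - <<'E'
from h import *
o,r,b=state();t=np.array([.5744,-.0626,.05]);w2t(t-b)
E
```

```text
ball [ 0.5745 -0.0622  0.1209] F [-0.32  0.96 -0.96] q [0.45, 0.2, -0.32, 2.2, -0.49, 0.37, -0.76]
[-0.0001, -0.0004, -0.0709] -> [-0.0328, 0.0045, 0.0627]
```

>>> drive_tool(
  deltas=[
    {"gripper": 255,"offset": [-0.014,0.002,0.0267],"angular": [0,0,0]},
    {"gripper": 255,"offset": [-0.028,0.004,0.0534],"angular": [0,0,0]},
    {"gripper": 255,"offset": [-0.0328,0.0045,0.0627],"angular": [0,0,0]},
    {"gripper": 255,"offset": [-0.0328,0.0045,0.0627],"angular": [0,0,0]},
  ],
)

```text
t: 8.2
eef_pos: [0.5111, -0.0855, 0.1759]
tool_rot: [-0.06, 0.964, 0.118, 0.23]
contact_force: [0.3, -0.2, -0.5]
gripper_width: 0.246
grasp_force: 98.1
```

```bash
python3 - <<'E'
from h import *
w2t([0,0,-.008],[0,0,-.012],JX*.05)
im=[]
o,r,b=state()
for c,d in(('scene',(70,75)),('top',(65,75))):
    g=optics.read_camera(c);u,v=proj(c,b).astype(int);print(c,proj(c,b),u-65,v-75);im.append(cv2.resize(g[v-75:v+75,u-65:u+65],(390,450),interpolation=3))
cv2.imwrite('pics/ledge.png',np.hstack(im))
E
```

```text
ball [ 0.5728 -0.0611  0.0486] F [ 0.29 -0.18 -0.49] q [0.51, 0.34, -0.4, 2.25, -0.59, 0.19, -0.61]
[0.0, 0.0, -0.008] -> [-0.0037, 0.0005, 0.0071]
[0.0, 0.0, -0.012] -> [-0.0055, 0.0007, 0.0106]
[0.0482, 0.0132, 0.0] -> [0.0444, -0.0005, 0.023]
scene [331.113081   257.65804445] 266 182
top [318.42728569 224.07664618] 253 149
```

View pics/ledge.png

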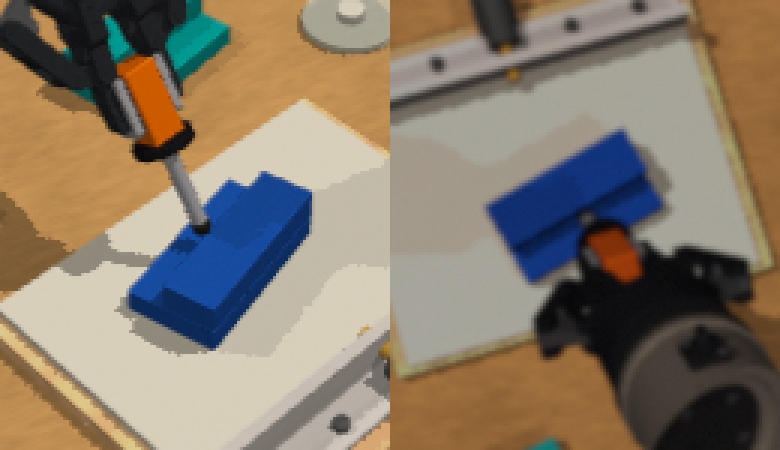

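Scene crop: the ball is at (333,257), over the ledge just in front of the upright face and about 2 mm to the +y side of mid length. Joint 6 is close to its limit, so I'll ease the tilt to about 22° about the ball and lower onto the ledge.

```bash
python3 - <<'E'
from h import *
s=np.array([.5849,-.0568,.034]);bx=np.array([.877,.48,0]);by=np.array([-.48,.877,0])
Rt=down(17,22)
need(tcp(s-.011*bx-.002*by+[0,0,.013],Rt),Rt)
need(tcp(s-.011*bx-.002*by+[0,0,.007],Rt),Rt)
E
```

```text
offset [0.013, -0.0036, 0.0046] angular [-0.047, -0.124, -0.077] t 8.3 F [-0.31  0.56 -0.9 ] w 0.247
offset [0.0102, -0.0033, 0.0099] angular [-0.047, -0.124, -0.077] t 8.3 F [-0.31  0.56 -0.9 ] w 0.247
```

>>> drive_tool(
  deltas=[
    {"gripper": 255,"offset": [0.013,-0.0036,0.0046],"angular": [-0.047,-0.124,-0.077]},
    {"gripper": 255,"offset": [0.013,-0.0036,0.0046],"angular": [-0.047,-0.124,-0.077]},
    {"gripper": 255,"offset": [0.0102,-0.0033,0.0099],"angular": [-0.047,-0.124,-0.077]},
    {"gripper": 255,"offset": [0.0102,-0.0033,0.0099],"angular": [-0.047,-0.124,-0.077]},
  ],
)

```text
t: 8.7
eef_pos: [0.5244, -0.0788, 0.1737]
tool_rot: [-0.029, 0.971, 0.146, 0.189]
contact_force: [-1.3, -0.2, -0.8]
gripper_width: 0.242
grasp_force: 98.0
```

```bash
python3 - <<'E'
from h import *
w2t([0,0,-.001],JX*.01,JX*.05,JY*.01)
E
```

```text
ball [ 0.576  -0.0629  0.0406] F [-1.34 -0.25 -0.78] q [0.2, 0.33, -0.12, 2.21, -0.41, 0.27, -0.8]
[0.0, 0.0, -0.001] -> [-0.0004, 0.0, 0.0009]
[0.0096, 0.0026, 0.0] -> [0.0093, 0.0003, 0.0038]
[0.0482, 0.0132, 0.0] -> [0.0463, 0.0016, 0.0188]
[-0.0026, 0.0096, 0.0] -> [0.0003, -0.01, 0.0001]
```

>>> drive_tool(
  deltas=[
    {"gripper": 255,"offset": [0.0037,0,0.0025],"angular": [0,0,0]},
    {"gripper": 255,"offset": [0.0074,0,0.004],"angular": [0,0,0]},
    {"gripper": 255,"offset": [0.011,0,0.0055],"angular": [0,0,0]},
    {"gripper": 255,"offset": [0.0148,0,0.007],"angular": [0,0,0]},
    {"gripper": 255,"offset": [0.018,0,0.0085],"angular": [0,0,0]},
  ],
)

```text
t: 9.2
eef_pos: [0.5434, -0.0749, 0.172]
tool_rot: [-0.028, 0.971, 0.144, 0.188]
contact_force: [-0.9, -0.7, 0.3]
gripper_width: 0.246
grasp_force: 98.2
```

```bash
python3 - <<'E'
from h import *
w2t([0,0,-.001],JX*.01,JX*.05)
E
```

```text
ball [ 0.5947 -0.0593  0.0388] F [-0.92 -0.7   0.34] q [0.17, 0.36, -0.09, 2.17, -0.4, 0.28, -0.83]
[0.0, 0.0, -0.001] -> [-0.0004, 0.0, 0.0009]
[0.0096, 0.0026, 0.0] -> [0.0093, 0.0003, 0.0037]
[0.0482, 0.0132, 0.0] -> [0.0464, 0.0014, 0.0187]
```

>>> drive_tool(
  deltas=[
    {"gripper": 255,"offset": [0.0045,0,0.0021],"angular": [0,0,0]},
    {"gripper": 255,"offset": [0.009,0,0.004],"angular": [0,0,0]},
    {"gripper": 255,"offset": [0.0135,0.0004,0.0057],"angular": [0,0,0]},
    {"gripper": 255,"offset": [0.018,0.0006,0.0075],"angular": [0,0,0]},
    {"gripper": 255,"offset": [0.0225,0.0007,0.0093],"angular": [0,0,0]},
  ],
)

```text
t: 9.7
eef_pos: [0.5671, -0.0678, 0.1719]
tool_rot: [-0.028, 0.971, 0.145, 0.188]
contact_force: [-1.5, -0.6, 0.8]
gripper_width: 0.245
grasp_force: 98.2
```

```bash
python3 - <<'E'
from h import *
w2t(JX*.025)
im=[]
o,r,b=state()
for c in('scene','top'):
    g=optics.read_camera(c);u,v=proj(c,b).astype(int);print(c,proj(c,b),u-65,v-75);im.append(cv2.resize(g[v-75:v+75,u-65:u+65],(390,450),interpolation=3))
cv2.imwrite('pics/push1.png',np.hstack(im))
E
```

```text
ball [ 0.6185 -0.0522  0.0387] F [-1.49 -0.58  0.81] q [0.13, 0.39, -0.07, 2.12, -0.38, 0.29, -0.86]
[0.0241, 0.0066, 0.0] -> [0.0232, 0.0007, 0.0093]
scene [348.28050546 276.54043844] 283 201
top [313.54655844 203.21726996] 248 128
```

View pics/push1.png

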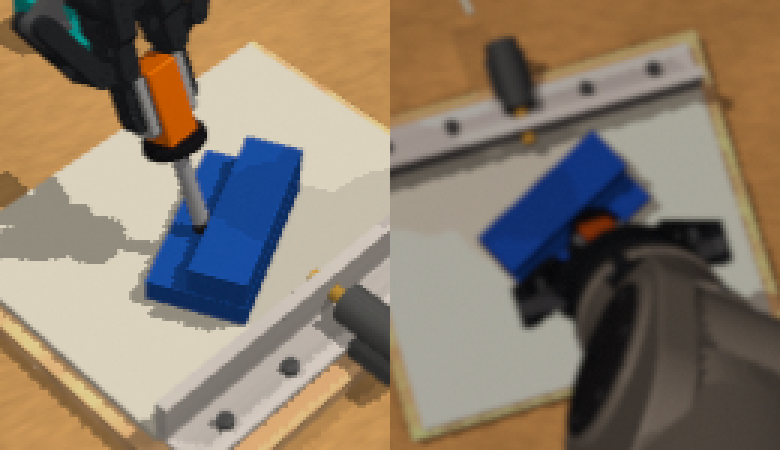

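The push crop shows the ball about 14 mm to the -y side of mid step, and the blank turned to about 40° instead of staying near 29°. I need to re-seat on the +y half to turn it back. From here I'll measure the blank numerically, using the fence-side top edge in the blue mask.

```bash
cat >> h.py <<'E'
FACE=np.array([.6875,-.0116,0])
def jig(p): d=np.array(p)-FACE;return np.array([d@JX,d@JY])
def block(g=None,vmin=None,save=None):
    if g is None: g=optics.read_camera('scene')
    h=cv2.cvtColor(g,cv2.COLOR_BGR2HSV);x0,y0,x1,y1=270,200,470,350
    m=cv2.inRange(h,(105,150,50),(125,255,255));roi=np.zeros_like(m);roi[y0:y1,x0:x1]=m[y0:y1,x0:x1]
    v=h[...,2][roi>0];t=vmin or cv2.threshold(v.reshape(-1,1),0,255,cv2.THRESH_OTSU)[0]
    b=((roi>0)&(h[...,2]>t)).astype(np.uint8)
    k=max(cv2.findContours(b,0,1)[0],key=cv2.contourArea).reshape(-1,2)
    P=np.array([onz('scene',p,.054)[:2] for p in k.astype(float)])
    H=cv2.approxPolyDP(cv2.convexHull((P*1e3).astype(np.float32)),3,True).reshape(-1,2)/1e3
    best=None
    for a,c in zip(H,np.roll(H,-1,0)):
        d=c-a;n=np.array([d[1],-d[0]]);n=n if n@(a-P.mean(0))>0 else -n
        if n@JX[:2]>.5*np.linalg.norm(n) and (best is None or np.linalg.norm(d)>best[0]): best=(np.linalg.norm(d),a,c)
    l,a,c=best;d=(c-a)/l;d=d if d@JY[:2]>0 else -d;n=np.array([d[1],-d[0]])
    # refine: fit line to contour points near that edge
    mid=(a+c)/2;q=P[(abs((P-mid)@n)<.003)&(abs((P-mid)@d)<l/2-.008)]
    vx,vy,px,py=cv2.fitLine((q*1e3).astype(np.float32),2,0,.01,.01).ravel();d2=np.array([vx,vy]);d2=d2 if d2@JY[:2]>0 else -d2
    n=np.array([d2[1],-d2[0]]);yaw=np.degrees(np.arctan2(n[1],n[0]));step=np.r_[mid-.035*n,.034]
    print('thr',t,'len',round(l,4),'yaw',yaw.round(1),'edge mid jig',jig(np.r_[mid,0]).round(4),'step',step.round(4),'jig',jig(step*[1,1,0]).round(4))
    return step,np.r_[n,0],np.r_[d2,0]
E
python3 - <<'E'
from h import *
block(cv2.imread('pics/scene0.png'))
s,n,d=block()
o,r,b=state();print('ball rel block',(b-s)@n,(b-s)@d,b)
E
```

```text
thr 119.0 len 0.1059 yaw 28.4 edge mid jig [-0.0813 -0.0042] step [ 0.5794 -0.0538  0.034 ] jig [-0.1154 -0.0121]
thr 126.0 len 0.1034 yaw 42.1 edge mid jig [-0.0426  0.0079] step [ 0.6184 -0.0387  0.034 ] jig [-0.0738 -0.0079]
ball rel block -0.008783890585107468 -0.010082619313701944 [ 0.61859593 -0.05206423  0.038771  ]
```

```bash
python3 - <<'E'
from h import *
s=np.array([.6184,-.0387,.034]);n=np.array([.742,.670,0]);d=np.array([-.67,.742,0])
o,r,b=state();c=np.array([.001,.002,0])
A=s-.009*n+.032*d-c-b
A[2]=.016; up=-.004*n;up[2]=.016
dn=A.copy();dn[2]=.001
w2t(up,A,dn,dn+JX*.02)
E
```

```text
ball [ 0.6186 -0.0521  0.0388] F [ 1.12  0.42 -1.04] q [0.13, 0.39, -0.07, 2.12, -0.38, 0.29, -0.86]
[-0.003, -0.0027, 0.016] -> [0.0026, 0.0017, -0.0162]
[-0.0293, 0.0291, 0.016] -> [-0.0122, -0.0364, -0.0222]
[-0.0293, 0.0291, 0.001] -> [-0.0178, -0.0364, -0.0082]
[-0.01, 0.0344, 0.001] -> [0.0008, -0.0358, -0.0008]
```

>>> drive_tool(
  deltas=[
    {"gripper": 255,"offset": [0.0026,0.0017,-0.0162],"angular": [0,0,0]},
    {"gripper": 255,"offset": [-0.005,-0.018,-0.019],"angular": [0,0,0]},
    {"gripper": 255,"offset": [-0.0122,-0.0364,-0.0222],"angular": [0,0,0]},
    {"gripper": 255,"offset": [-0.0165,-0.0364,-0.0115],"angular": [0,0,0]},
    {"gripper": 255,"offset": [-0.0178,-0.0364,-0.0082],"angular": [0,0,0]},
  ],
)

```text
t: 10.35
eef_pos: [0.537, -0.0387, 0.172]
tool_rot: [-0.028, 0.971, 0.145, 0.188]
contact_force: [0.7, -0.4, -0.1]
gripper_width: 0.244
grasp_force: 98.1
```

>>> drive_tool(
  deltas=[
    {"gripper": 255,"offset": [0.0037,0,0.0016],"angular": [0,0,0]},
    {"gripper": 255,"offset": [0.0075,0,0.0032],"angular": [0,0,0]},
    {"gripper": 255,"offset": [0.0115,0.0,0.005],"angular": [0,0,0]},
    {"gripper": 255,"offset": [0.015,0.0,0.0065],"angular": [0,0,0]},
    {"gripper": 255,"offset": [0.0185,0.0,0.008],"angular": [0,0,0]},
  ],
)

```text
t: 10.85
eef_pos: [0.5571, -0.0331, 0.1723]
tool_rot: [-0.028, 0.971, 0.144, 0.188]
contact_force: [-1.2, -1.2, -0.3]
gripper_width: 0.245
grasp_force: 98.2
```

```bash
cat >> h.py <<'E'
def rep(*js):
    s,n,d=block();o,r,b=state();b2=b+[.001,.002,0];print('ball rel block n,d',((b2-s)@n).round(4),((b2-s)@d).round(4),'ball jig',jig(b*[1,1,0]).round(4))
    w2t(*js)
E
python3 -c "
from h import *
rep(JX*.02)"
```

```text
thr 127.0 len 0.0989 yaw 32.3 edge mid jig [-0.0286 -0.0008] step [ 0.6306 -0.0386  0.034 ] jig [-0.062  -0.0111]
ball rel block n,d -0.0047 0.0308 ball jig [-0.077   0.0153]
ball [ 0.6092 -0.0171  0.0394] F [-0.65 -0.38 -1.63] q [0.03, 0.36, -0.04, 2.16, -0.36, 0.27, -0.94]
[0.0193, 0.0053, 0.0] -> [0.0185, 0.0006, 0.0075]
```

>>> drive_tool(
  deltas=[
    {"gripper": 255,"offset": [0.0037,0,0.0018],"angular": [0,0,0]},
    {"gripper": 255,"offset": [0.0075,0,0.0035],"angular": [0,0,0]},
    {"gripper": 255,"offset": [0.0115,0.0,0.0052],"angular": [0,0,0]},
    {"gripper": 255,"offset": [0.015,0.0,0.0067],"angular": [0,0,0]},
    {"gripper": 255,"offset": [0.0185,0.0,0.008],"angular": [0,0,0]},
  ],
)

```text
t: 11.4
eef_pos: [0.5763, -0.0271, 0.1719]
tool_rot: [-0.028, 0.971, 0.145, 0.188]
contact_force: [-2.2, -0.9, -0.7]
gripper_width: 0.244
grasp_force: 98.4
```

```bash
python3 -c "
from h import *
rep(JX*.02)"
```

```text
thr 128.0 len 0.1078 yaw 20.2 edge mid jig [-0.0149 -0.0042] step [ 0.6414 -0.0316  0.034 ] jig [-0.0497 -0.0072]
ball rel block n,d -0.0036 0.0253 ball jig [-0.0569  0.0161]
ball [ 0.6284 -0.0111  0.0389] F [ 0.23  0.   -0.94] q [-0.0, 0.39, -0.02, 2.12, -0.36, 0.28, -0.97]
[0.0193, 0.0053, 0.0] -> [0.0185, 0.0006, 0.0075]
```

>>> drive_tool(
  deltas=[
    {"gripper": 255,"offset": [0.0028,0,0.0012],"angular": [0,0,0]},
    {"gripper": 255,"offset": [0.0055,0,0.0024],"angular": [0,0,0]},
    {"gripper": 255,"offset": [0.0055,0,0.0024],"angular": [0,0,0]},
  ],
)

```text
t: 11.75
eef_pos: [0.582, -0.0253, 0.1718]
tool_rot: [-0.028, 0.971, 0.145, 0.188]
contact_force: [-1.0, -0.2, 0.9]
gripper_width: 0.245
grasp_force: 98.6
```

```bash
python3 -c "
from h import *
s,n,d=block();o,r,b=state();c=np.array([.001,.002,0])
print(((b+c-s)@n),((b+c-s)@d))
A=s-.008*n+.001*d-c-b;A[2]=.014;up=-.004*n;up[2]=.014;dn=A.copy();dn[2]=.0005
w2t(up,A,dn,dn+JX*.01)"
```

```text
thr 126.0 len 0.1072 yaw 16.7 edge mid jig [-0.0101 -0.0057] step [ 0.6458 -0.0298  0.034 ] jig [-0.0451 -0.0066]
-0.004527320610937751 0.024455685243053502
ball [ 0.6334 -0.0097  0.0386] F [-0.27 -0.1  -0.69] q [-0.01, 0.39, -0.01, 2.11, -0.35, 0.29, -0.97]
[-0.003800000064074993, -0.0010999999940395355, 0.014000000432133675] -> [0.0015, -0.0, -0.0145]
[0.0034, -0.0235, 0.014] -> [0.0019, 0.0234, -0.0143]
[0.0034, -0.0235, 0.0005] -> [-0.0031, 0.0234, -0.0018]
[0.0131, -0.0208, 0.0005] -> [0.0061, 0.0237, 0.0019]
```

>>> drive_tool(
  deltas=[
    {"gripper": 255,"offset": [0.0015,0,-0.0145],"angular": [0,0,0]},
    {"gripper": 255,"offset": [0.0015,0.012,-0.0145],"angular": [0,0,0]},
    {"gripper": 255,"offset": [0.0015,0.0234,-0.0145],"angular": [0,0,0]},
    {"gripper": 255,"offset": [-0.0031,0.0234,-0.0018],"angular": [0,0,0]},
    {"gripper": 255,"offset": [0.001,0.0235,0.0],"angular": [0,0,0]},
  ],
)

```text
t: 12.3
eef_pos: [0.589, -0.0495, 0.1714]
tool_rot: [-0.028, 0.971, 0.143, 0.188]
contact_force: [-5.0, -3.3, 9.2]
gripper_width: 0.244
grasp_force: 99.3
```

>>> drive_tool(
  deltas=[
    {"gripper": 255,"offset": [0.0025,0,0.001],"angular": [0,0,0]},
    {"gripper": 255,"offset": [0.005,0,0.0022],"angular": [0,0,0]},
    {"gripper": 255,"offset": [0.0075,0,0.0034],"angular": [0,0,0]},
    {"gripper": 255,"offset": [0.0075,0,0.0034],"angular": [0,0,0]},
  ],
)

```text
t: 12.7
eef_pos: [0.5962, -0.046, 0.1715]
tool_rot: [-0.028, 0.971, 0.144, 0.187]
contact_force: [-9.4, -3.4, 14.6]
gripper_width: 0.242
grasp_force: 100.4
```

```bash
python3 -c "
from h import *
rep(JX*.01,[0,0,-.001])"
```

```text
thr 126.0 len 0.1074 yaw 15.4 edge mid jig [-0.003  -0.0062] step [ 0.6525 -0.0277  0.034 ] jig [-0.038  -0.0063]
ball rel block n,d -0.0043 0.0004 ball jig [-0.0438 -0.0075]
ball [ 0.6472 -0.0304  0.0382] F [-8.26 -2.94 13.52] q [0.04, 0.42, -0.02, 2.07, -0.36, 0.31, -0.93]
[0.0096, 0.0026, 0.0] -> [0.0093, 0.0003, 0.0037]
[0.0, 0.0, -0.001] -> [-0.0004, 0.0, 0.0009]
```

>>> drive_tool(
  deltas=[
    {"gripper": 255,"offset": [0.0009,0,-0.0004],"angular": [0,0,0]},
    {"gripper": 255,"offset": [0.0016,0,0.0001],"angular": [0,0,0]},
    {"gripper": 255,"offset": [0.0016,0,0.0001],"angular": [0,0,0]},
  ],
)

```text
t: 13.05
eef_pos: [0.5967, -0.0459, 0.1717]
tool_rot: [-0.028, 0.971, 0.144, 0.186]
contact_force: [-12.9, -4.4, 16.5]
gripper_width: 0.244
grasp_force: 101.1
```

```bash
python3 -c "
from h import *
rep()"
```

```text
thr 126.0 len 0.1074 yaw 15.4 edge mid jig [-0.003  -0.0062] step [ 0.6525 -0.0277  0.034 ] jig [-0.038  -0.0063]
ball rel block n,d -0.0041 0.0005 ball jig [-0.0436 -0.0075]
ball [ 0.6475 -0.0303  0.0382] F [-12.94  -4.79  16.45] q [0.04, 0.42, -0.02, 2.07, -0.36, 0.31, -0.93]
```

>>> drive_tool(
  deltas=[
    {"gripper": 255,"offset": [0.0002,0,-0.0006],"angular": [0,0,0]},
    {"gripper": 255,"offset": [0.0002,0,-0.0006],"angular": [0,0,0]},
    {"gripper": 255,"offset": [0.0002,0,-0.0006],"angular": [0,0,0]},
  ],
)

```text
t: 13.4
eef_pos: [0.5965, -0.0459, 0.1717]
tool_rot: [-0.028, 0.972, 0.144, 0.186]
contact_force: [-9.9, -4.0, 9.3]
gripper_width: 0.243
grasp_force: 99.6
```

>>> drive_tool(
  deltas=[
    {"gripper": 255,"offset": [0.0004,0,0.0],"angular": [0,0,0]},
    {"gripper": 255,"offset": [0.0004,0,0.0],"angular": [0,0,0]},
    {"gripper": 255,"offset": [0.0004,0,0.0],"angular": [0,0,0]},
    {"gripper": 255,"offset": [0.0004,0,0.0],"angular": [0,0,0]},
    {"gripper": 255,"offset": [0.0004,0,0.0],"angular": [0,0,0]},
  ],
)

```text
t: 13.9
eef_pos: [0.5967, -0.0458, 0.1718]
tool_rot: [-0.028, 0.972, 0.144, 0.186]
contact_force: [-10.1, -4.3, 10.9]
gripper_width: 0.246
grasp_force: 99.8
```

```bash
python3 -c "
from h import *
rep()
o,r,b=state();print(o['contact_force']@JX,o['contact_force']@JY,o['t'])"
```

```text
thr 126.0 len 0.1074 yaw 15.4 edge mid jig [-0.003  -0.0062] step [ 0.6525 -0.0277  0.034 ] jig [-0.038  -0.0063]
ball rel block n,d -0.0042 0.0005 ball jig [-0.0436 -0.0075]
ball [ 0.6474 -0.0303  0.0383] F [-10.06  -3.46  11.07] q [0.04, 0.42, -0.02, 2.07, -0.36, 0.32, -0.93]
-10.621020211501932 -0.6860841522103797 13.95
```

```bash
python3 -c "
from h import *
print(bot.hand_in())"
```

```text
the job is handed in; nothing more can be done
None
```

The job is handed in with the stick still pushing about 11 N towards the fence and 12 N down on the bed, in mid step. The zero button was pressed down first. The blank measures parallel to the fence and stopped moving against it, but I read the button and plunger from force and position, not directly; the blank also turned on the first push, so I re-seated the tip twice to straighten it.

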